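# Block the second lens of a pair on a sprung lens ring

## Robot

A 6-joint arm with a two-finger parallel gripper is mounted at the origin on the work surface. World frame = base frame: x ahead of the robot, y to its left, z up, the work surface at z = 0. Lengths are in m, angles in rad, forces in N, time in s.
With the tool pointing down it reaches from about 0.375 to 0.9 m from the base axis. Payload 3.1 kg.
Tool frame: the origin (TCP) lies at the very end of the fingers, on their centre line; the grasp point (between the pads) lies 19 mm behind it; z points along the fingers, y is the direction in which the jaws open and shut (so a half turn about z gives the same grasp; the last joint's range is limited). The gripper opens to 87 mm and grips with 3 to 60 N. Pads are 19 mm wide; open, the fingers measure 117 mm over their backs; the gripper's body (75 mm by 190 mm) begins 51 mm behind the grasp point.
Start: joints at [0.991, 0.527, 1.433, -0, 1.181, -0.178], TCP at [0.244, 0.575, 0.223] pointing down, gripper open.
Joint ranges: [-3.08, 3.08], [-0.75, 2.2], [0.22, 2.44], [-1.43, 4.57], [0, 2.65], [-2.85, 2.85]. Speed limits (rad/s): [2.79, 2.79, 3.14, 3.14, 3.14, 3.14].

## Interface

Orientations are given as a unit quaternion [x, y, z, w].
In Python, from rig import robot gives the robot as it stands. The module is installed in compiled form; this text tells all that it offers.
- The arm moves only by the tool send_rows, never from a script. Its argument "deltas" is a list of rows, each an object of numbers: "tx", "ty", "tz": the shift along the tool's x, y, z in cm; "rx", "ry", "rz": the turn, a rotation vector about the tool's x, y, z in rad. A call has 1 to 5 rows; each row is the pose to reach, as a shift and turn from the pose commanded when the call began, along the tool's axes at that moment; what a row does not reach only later rows make up. A row lasts 1/12 s, in which the tool goes at most 41.7 mm and 7.16 degrees, less where a joint would pass 70% of its speed; a pose out of reach is approached as far as the arm can. A call with a gripper value outside its range is refused whole. "claw" is the finger opening in cm, from 0 to 8.7, set as the call begins (left out, the last holds). The fingers move at their own pace and stop on an object; "squeeze" is the grip in N (left out, the last holds). Time passes only in rows, so rows that repeat a pose let the fingers close. It gives the time, the measured TCP pose, the force and the opening at its end, in the units of the state.
- robot.get_obs(): the state, without advancing time (a new reading comes with each control period).
- robot.camera(name): name is "side" or "top"; returns a dict with "color" (400x640x3 uint8, red, green, blue), "z_map" (400x640 float32, m along the optical axis (not along the pixel's ray), 0 where there is no reading), "intrinsics" (3x3 intrinsics, pixels), "R" (3x3) and "t" (3): a world point X has camera coordinates R X + t. Camera axes: x right, y down, z forward; pixel columns grow to the right and rows downward; lengths in m; the calibration is good to about 2 mm. A picture is of the moment at which its call begins.
- robot.hand_in(): hands the job in, once; it reports no verdict.
Trained networks look in the newest picture that a camera, given by its name, has taken for a name from the list of things; names that differ only in an ending like _2 or _b are one class to them, and where a whole thing is asked for, a point or a joint stands for the part that bears it (a point fixed in the world has none). Each returns a list of dicts, best first, with "p" (0 to 1); they miss things now and then, are a little off and sometimes report something else, mostly with a low value. They report only what shows in the picture. A call takes as long as a camera call. They do not tell look-alikes from the thing itself.
- robot.outline_of(label, camera): "pixels" (400x640 bool, what is visible of it) and "xy" ([column, row] in pixels, amid what is visible of it).
- robot.tip_of(label, camera): "xy" ([column, row] in pixels: a listed point, or the origin of a listed thing).
The state is a dict: "time": time; "q": joint angles; "joint_velocities": joint speeds; "joint_torque": joint torques, N m; "position": TCP position; "tool_rot": TCP orientation; "ft_force": force on the tool from outside, world axes, zero at the start; "moment": the same for the moment, N m; "grip_width": finger opening in m.
Only numpy, scipy, OpenCV 4.12 (cv2) and the standard library are available. Lean on these libraries where they do the work, as an engineer would, in place of code of your own. Each camera call takes 0.05 s, during which the arm holds its last target.

## Task

Take the bare brown lens out of the blue job tray and lay it, domed side up as it is, into the sprung ring of the white lens blocker, then let it go. Then take the green block from the rack and press it, upright and pad down, onto the middle of the lens until the ring is down at its stop, without forcing it, and finish while still holding the block pressed there so that its adhesive pad takes. Leave the red blocks, the lens that is already blocked and everything else on the bench where they are.

Things in the scene. Friction and masses are not known exactly. Their poses are not given: they have to be found in the camera images.
- lens_center (a point): The bare lens to be blocked: a brown-tinted spectacle lens, a disc 60 mm across with an upright edge 8 mm high, domed 2.3 mm higher in the middle (10.3 mm in all), about 30 g, no block on it. It lies flat, dome up, on the floor of the blue tray. This point is the middle of the lens, 4 mm above its underside and 6.3 mm below the top of the dome; z up.
- job_tray: The blue open job tray, 250 mm along its x by 165 mm along its y, walls 38 mm high. Origin at the centre of its underside; inner floor 3 mm above that. The two lenses of the pair lie in it about 110 mm apart along its x: the bare one (to take) and one that already carries a red block (to leave). Each lies at least 30 mm from the walls.
- ring_seat (a point): Centre of the blocker's sprung lens ring, on the level of its black rubber seat (57 mm across), where the lens's underside rests; 62.5 mm above the bench when up. Two aluminium lips, 65 mm apart inside, stand 5 mm above the seat on its +x and -x sides. On its +y and -y sides are finger gaps 37 mm wide with nothing beyond: a lens held by its edge across y goes straight down on to the seat.
- blocker: The white lens blocker, housing 170 x 170 mm, its top 34 mm above the bench; fixed. Origin at the centre of its underside; the sprung ring stands over it, same axes. 70 mm from the centre on its +x side is a low tilted sighting screen, 110 mm wide along y, top 78 mm above the bench.
- lens_ring (a joint): How far the sprung ring is pressed down, in m: 0 = up, 0.012 = at its bottom stop. It springs back: about 3 N starts it moving and about 10 N brings it to the stop (600 N per m).
- block_center (a point): The green block: a round shank 16 mm across and 18 mm high (the part to grip) on a flange 30 mm across and 4 mm thick, with a pale pad 22 mm across and 2 mm thick beneath; 24 mm high in all, about 20 g. This point is on its axis, 12 mm above the underside of the pad; z up. It stands upright in a well of the rack, flange on the rack's top face, pad hanging in the well; lift it straight up.
- block_rack: The aluminium block rack, 150 mm along its x by 56 mm along its y, 14 mm high; origin at the centre of its underside. Three wells along its x at -45, 0 and 45 mm hold the green block and two red blocks of the same shape, in any order.
- blocked_lens: The other lens of the pair, same size, with a red block on it (34.3 mm high in all), lying in the tray. To be left alone. Origin at the centre of its underside.
- red_block_a: A red block in the rack, to be left alone. Origin at the centre of its underside, z up.
- red_block_b: A red block in the rack, to be left alone. Origin at the centre of its underside, z up.
- spectacle_frame: A dark spectacle frame standing on the bench, 140 mm wide, 40 mm high, temples to its +x. To be left alone. Origin under the middle of its front.
- lens_spray: A clear spray bottle with a black cap, 44 mm across, 130 mm high. To be left alone. Origin at the centre of its underside.
- mini_screwdriver: A small screwdriver with a yellow handle, 130 mm long, lying along its x, handle to its -x. To be left alone. Origin on the bench near its middle.
- marker_pen: A white marker pen with a red cap, 135 mm long, lying along its x. To be left alone. Origin at its middle.
Not all that is in view belongs to the job. Of the things shaped like the part that bears block_center, the green one is meant. Several things look just like the part that bears lens_center: the one meant starts farthest to the robot's left.

How it is judged:
By the outcome, as a careful person would: the job done as asked, in the order asked, and still so for the second after the job is handed in, while the arm keeps its last pose, push and grip.
It also fails if it takes over 48 s, if anything falls off the work surface, if the arm or the gripper's body presses on something with over 40 N, if the wrist force passes 120 N, or if a joint passes its speed limit or range.

## Working session

There is one attempt and no reset: what is moved stays moved. The work goes in short steps, Python scripts to look and compute and a tool call to move; the robot and the scene stay as the last step left them, time stands still between calls to the robot, and variables do not carry over. Pictures are saved under pics/ and viewed, and the job is handed in when it is done.

Besides the shell and the picture viewer there is one more tool, called after ">>>" as name(argument=value, ...), one argument or row to a line, values as JSON. send_rows: Moves the arm, as the interface text tells. Its arguments: {"type":"object","properties":{"deltas":{"type":"array","items":{"type":"object","properties":{"tx":{"type":"number"},"ty":{"type":"number"},"tz":{"type":"number"},"rx":{"type":"number"},"ry":{"type":"number"},"rz":{"type":"number"}}}},"claw":{"type":"number"},"squeeze":{"type":"number"}},"required":["deltas"]}

```bash
mkdir -p pics; ls
cat > h.py <<'E'
import numpy as np, cv2
from rig import robot
def cam(n,save=None):
    c=robot.camera(n)
    if save: cv2.imwrite('pics/'+save,cv2.cvtColor(c['color'],cv2.COLOR_RGB2BGR))
    return c
def world(c,u,v,z=None):
    """point from depth; or ray with plane z"""
    K=np.array(c['intrinsics']);R=np.array(c['R']);t=np.array(c['t'])
    d=np.linalg.inv(K)@np.array([u,v,1.])
    if z is None:
        zz=c['z_map'][int(round(v)),int(round(u))]
        return R.T@(d*zz-t)
    o=-R.T@t; w=R.T@d
    return o+w*(z-o[2])/w[2]
def cloud(c):
    K=np.array(c['intrinsics']);R=np.array(c['R']);t=np.array(c['t'])
    v,u=np.mgrid[0:400,0:640]
    P=np.stack([u,v,np.ones_like(u)],-1)@np.linalg.inv(K).T*c['z_map'][...,None]
    return (P-t)@R
E
python3 - <<'E'
from h import *
o=robot.get_obs()
for k,v in o.items(): print(k,np.round(v,4))
for n in('top','side'):
    c=cam(n,n+'0.png')
    print(n, np.round(-np.array(c['R']).T@c['t'],3), np.round(c['R'],3).tolist())
    for l in ['lens_center','ring_seat','block_center','block_rack','job_tray','blocker','blocked_lens']:
        r=robot.tip_of(l,n)
        for x in r[:4]:
            u,v=x['xy']; print(l,round(x['p'],2),np.round(x['xy'],1),np.round(world(c,u,v),4) if 0<=u<640 and 0<=v<400 else '')
E
```

```text
pics
time 0.0
q [ 0.9905  0.5285  1.4339  0.      1.1814 -0.1785]
joint_velocities [ 0.0001  0.0001  0.0011 -0.0011 -0.0021 -0.0023]
joint_torque [ 2.10000e-03 -4.40044e+01 -1.76598e+01  6.35000e-02  5.81000e-02
 -2.00000e-04]
position [0.244  0.5746 0.2216]
tool_rot [ 1.996e-01  9.799e-01 -1.000e-03 -4.000e-04]
ft_force [ 0.3315 -0.3098 -0.0024]
moment [-0.0321  0.0306  0.0211]
grip_width 0.0869
top [ 0.377 -0.018  1.128] [[0.014, -1.0, -0.011], [-0.984, -0.012, -0.176], [0.176, 0.014, -0.984]]
lens_center 0.92 [201.4 248.9] [0.4508 0.2908 0.0152]
lens_center 0.82 [247.1 295.4] [0.3269 0.1602 0.0082]
lens_center 0.78 [266.7 250.2] [0.4501 0.1107 0.0087]
ring_seat 0.86 [325.1 197. ] [ 0.5969 -0.0493  0.0368]
block_center 0.59 [376.3 238.4] [ 0.4853 -0.1906  0.0254]
block_center 0.58 [407.6 236.7] [ 0.4918 -0.2777  0.0188]
block_center 0.41 [406.9 267.9] [ 0.4071 -0.2761  0.007 ]
block_center 0.17 [226.9 153.6] [0.7072 0.2207 0.0733]
block_rack 0.57 [409.3 220.1] [ 0.5361 -0.2806  0.0317]
job_tray 0.72 [206.6 225.6] [0.5171 0.2831 0.0045]
blocker 0.65 [320.3 198.8] [ 0.5908 -0.036   0
[... 186 characters left out ...]
7.5 199.7] [0.3239 0.1459 0.0108]
lens_center 0.7 [246.9 163. ] [0.4617 0.2891 0.0125]
lens_center 0.56 [254.1 200.9] [0.4512 0.0981 0.0101]
ring_seat 0.77 [330.  203.5] [ 0.5994 -0.0239  0.049 ]
block_center 0.81 [321.2 311.6] [ 0.4981 -0.2819  0.0367]
block_center 0.63 [268.8 338.5] [ 0.4128 -0.2908  0.0191]
block_center 0.52 [298.3 288.4] [ 0.4808 -0.2031  0.013 ]
block_rack 0.87 [350.3 322.6] [ 0.5397 -0.2998  0.0156]
job_tray 0.87 [262.6 166.1] [0.5024 0.2775 0.0014]
blocker 0.94 [332.3 226.8] [ 0.5836 -0.085   0.035 ]
blocked_lens 0.73 [282.9 162. ] [0.558  0.264  0.0114]
blocked_lens 0.68 [330.6 228.4] [ 0.5793 -0.0872  0.0337]
blocked_lens 0.33 [375.1 184.5] [ 0.3909 -0.6461  0.499 ]
```

View pics/top0.png

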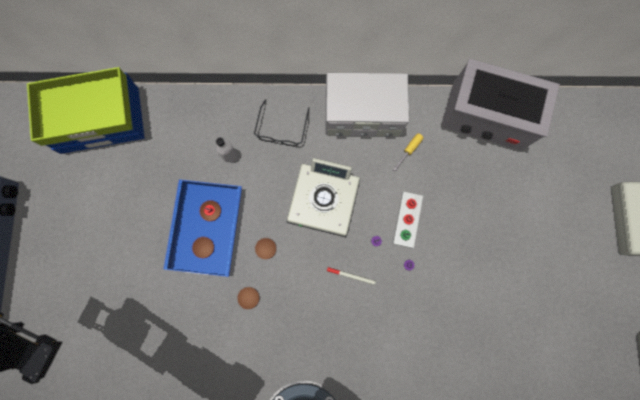

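View pics/side0.png

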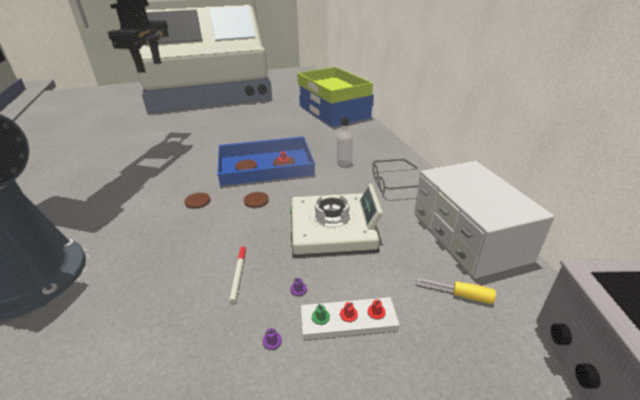

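The top picture shows the tray with the bare lens at (203,247) and the blocked one at (210,210). The ring is at (324,198) with the screen on its far (+x) side. The green block is at (406,235), nearest the robot in the rack. The purple blocks and two loose lenses are decoys.

```bash
cat > m.py <<'E'
from h import *
cs={n:cam(n) for n in('top','side')}
def near(l,n,xy,z):
    best=None
    for x in robot.outline_of(l,n):
        p=world(cs[n],*x['xy'],z=z)
        d=np.linalg.norm(p[:2]-xy)
        if best is None or d<best[0]: best=(d,x)
    return best[1] if best and best[0]<.05 else None
def cen(mask,c,z):
    m=cv2.moments(mask.astype(np.uint8),True); u,v=m['m10']/m['m00'],m['m01']/m['m00']
    return world(c,u,v,z),m['m00'],(u,v)
E
python3 - <<'E'
from m import *
print('K',np.round(cs['top']['intrinsics'],1).tolist(),np.round(cs['side']['intrinsics'],1).tolist())
for n in cs:
    x=near('lens_center',n,[.452,.29],.009)
    if x: print(n,'lens',cen(x['pixels'],cs[n],.009))
    for r in robot.tip_of('lens_center',n): print('  tip',r['p'],world(cs[n],*r['xy'],z=.007))
    for r in robot.tip_of('ring_seat',n): print('  ring tip',r['p'],world(cs[n],*r['xy'],z=.0625))
    for r in robot.tip_of('block_center',n): print('  block tip',r['p'],world(cs[n],*r['xy'],z=.024))
    for l,z in(('blocker',0),('job_tray',0),('block_rack',0)):
        for r in robot.tip_of(l,n)[:1]: print('  ',l,r['p'],world(cs[n],*r['xy'],z=z))
    for l,z in(('blocker',.034),('job_tray',.038),('block_rack',.014)):
        for r in robot.outline_of(l,n)[:1]:
            k=max(cv2.findContours(r['pixels'].astype(np.uint8),0,2)[0],key=cv2.contourArea)[:,0]
            w=np.array([world(cs[n],*p,z=z)[:2] for p in k],np.float32)
            q=cv2.minAreaRect(w); print('  rect',l,q,cv2.boxPoints(q).round(3).tolist())
    # green shank
    hsv=cv2.cvtColor(cs[n]['color'],cv2.COLOR_RGB2HSV)
    g=cv2.inRange(hsv,(55,80,30),(90,255,255))
    P=cloud(cs[n]); g[(P[...,2]>.08)|(P[...,1]>0)]=0
    nn,lab,st,ce=cv2.connectedComponentsWithStats(g)
    for i in range(1,nn):
        if st[i,4]>15: print('  green',st[i],ce[i],world(cs[n],*ce[i],z=.018),P[lab==i].max(0),P[lab==i].min(0))
    # ring points (z high) near blocker
    m=(abs(P[...,0]-.6)<.08)&(abs(P[...,1]+.03)<.08)&(P[...,2]>.055)&(P[...,2]<.085)
    if m.sum(): print('  ringpts',m.sum(),P[m].mean(0),np.percentile(P[m],[2,50,98],axis=0).round(4).tolist())
# crops
c=cs['top']['color'][150:300,150:450]; cv2.imwrite('pics/topz.png',cv2.resize(c,None,fx=2.6,fy=2.6,interpolation=2)[...,::-1])
c=cs['side']['color'][130:350,190:450]; cv2.imwrite('pics/sidez.png',cv2.resize(c,None,fx=2.6,fy=2.6,interpolation=2)[...,::-1])
E
```

```text
K [[402.6, 0.0, 308.1], [0.0, 402.6, 205.7], [0.0, 0.0, 1.0]] [[371.6, 0.0, 322.5], [0.0, 371.6, 200.5], [0.0, 0.0, 1.0]]
  tip 0.87 [0.32066341 0.16316457 0.007     ]
  tip 0.74 [0.46426143 0.28490091 0.007     ]
  tip 0.58 [0.44927693 0.12034826 0.007     ]
  tip 0.4 [0.56600305 0.27562214 0.007     ]
  ring tip 0.73 [ 0.59497592 -0.04423526  0.0625    ]
  block tip 0.59 [ 0.50243738 -0.26940589  0.024     ]
  block tip 0.58 [ 0.40645797 -0.27806366  0.024     ]
  block tip 0.47 [ 0.48366399 -0.18090398  0.024     ]
   blocker 0.93 [ 0.59827926 -0.03358053  0.        ]
   job_tray 0.9 [0.52424036 0.28607851 0.        ]
   block_rack 0.93 [ 0.53591959 -0.29005548  0.        ]
  rect blocker ((0.603487491607666, -0.047580547630786896), (0.16988462209701538, 0.19968925416469574), 76.95954895019531) [[0.4869999885559082, -0.1080000028014183], [0.6819999814033508, -0.15299999713897705], [0.7200000286102295, 0.013000000268220901], [0.5249999761581421, 0.057999998331069946]]
  rect job_tray ((0.5109043717384338, 0.2832958698272705), (0.1824483871459961, 0.2514380216598511), 84.71602630615
[... 1960 characters left out ...]
0339746475], [0.6430000066757202, 0.35899999737739563], [0.39500001072883606, 0.382999986410141]]
  rect block_rack ((0.5420809388160706, -0.28808367252349854), (0.06630022078752518, 0.15028631687164307), 78.19183349609375) [[0.4620000123977661, -0.3050000071525574], [0.609000027179718, -0.335999995470047], [0.621999979019165, -0.2709999978542328], [0.4749999940395355, -0.23999999463558197]]
  green [312 306  17  18 207] [320.29951691 315.69565217] [ 0.49860691 -0.27436066  0.018     ] [ 0.51181309 -0.26286654  0.0379255 ] [ 0.48484406 -0.28831086  0.01561967]
  ringpts 714 [ 0.61936901 -0.05839916  0.0632899 ] [[0.5606, -0.1069, 0.0554], [0.6138, -0.0609, 0.0623], [0.6789, -0.0186, 0.0755]]
```

View pics/topz.png

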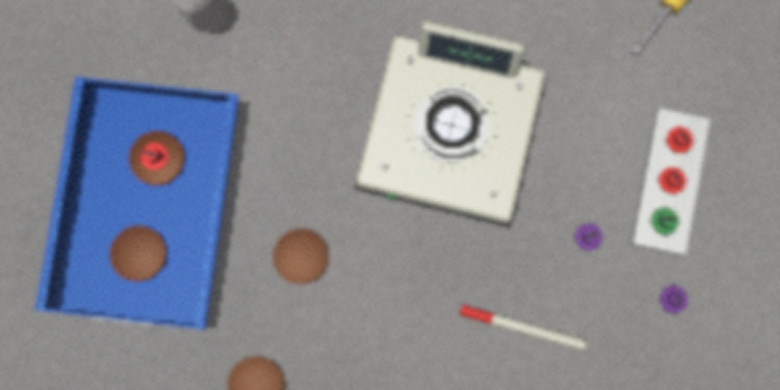

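View pics/sidez.png

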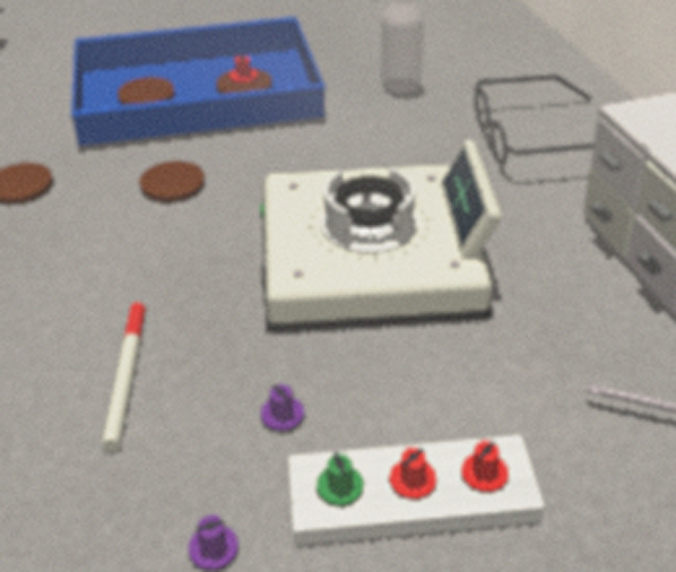

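```bash
cat > fit.py <<'E'
from m import *
from scipy.optimize import minimize
def proj(c,P):
    q=P@np.array(c['R']).T+c['t']; q=q@np.array(c['intrinsics']).T; return q[:,:2]/q[:,2:]
def disc(r,zs):
    a=np.linspace(0,2*np.pi,72,endpoint=False)
    return np.concatenate([np.c_[rr*np.cos(a),rr*np.sin(a),np.full(72,z)] for rr,z in zip(r,zs)])
def fitc(c,pts,mask,x0):
    # match silhouette hull moments to mask moments
    tm=cv2.moments(mask.astype(np.uint8),True); tc=np.array([tm['m10'],tm['m01']])/tm['m00']
    def hc(xy):
        h=cv2.convexHull(proj(c,pts+[*xy,0]).astype(np.float32))
        m=cv2.moments(h); return np.array([m['m10'],m['m01']])/m['m00'],m['m00']
    x=np.array(x0,float)
    for _ in range(8):
        f0,A=hc(x); J=np.c_[(hc(x+[.002,0])[0]-f0)/.002,(hc(x+[0,.002])[0]-f0)/.002]
        x=x+np.linalg.solve(J,tc-f0)
    return x.round(4),'area model/mask',round(A),tm['m00']
def comp(m,c,x0,z):
    n,lab,st,ce=cv2.connectedComponentsWithStats(m.astype(np.uint8))
    p=proj(c,np.array([[*x0,z]]))[0]
    i=min([i for i in range(1,n) if st[i,4]>20],key=lambda i:np.hypot(*(ce[i]-p)))
    return lab==i
E
python3 - <<'E'
from fit import *
for n,c in cs.items():
    hsv=cv2.cvtColor(c['color'],cv2.COLOR_RGB2HSV)
    m=cv2.inRange(hsv,(0,70,30),(16,255,170))|cv2.inRange(hsv,(172,70,30),(180,255,170))
    L=disc([.03,.03,.02,.0],[.003,.011,.0123,.0133])
    print(n,'lens',fitc(c,L,comp(m,c,[.457,.289],.009),[.457,.289]))
    g=cv2.inRange(hsv,(55,70,20),(90,255,255))
    B=disc([.015,.015],[.014,.018]); S=disc([.008,.008],[.018,.036])
    print('  px',proj(c,np.array([[.457,.289,.013],[.498,-.272,.036],[.498,-.272,.014],[.596,-.047,.0625]])).round(1).tolist())
    gm=comp(g,c,[.498,-.272],.02)
    # full silhouette hull of flange+shank vs hull of mask
    print('  green',fitc(c,np.r_[B,S],gm,[.498,-.272]))
    k=max(cv2.findContours(gm.astype(np.uint8),0,1)[0],key=cv2.contourArea)
    hm=np.zeros((400,640),np.uint8); cv2.fillPoly(hm,[cv2.convexHull(k)],1)
    print('  greenhull',fitc(c,np.r_[B,S],hm,[.498,-.272]))
    # depth offset check on bench
    P=cloud(c); print('  bench z', np.median(P[(abs(P[...,0]-.45)<.03)&(abs(P[...,1])<.04)][:,2]), 'blocker top', np.median(P[(abs(P[...,0]-.53)<.02)&(abs(P[...,1]+.03)<.03)][:,2]))
c=cs['top']['color'][170:230,290:360]; cv2.imwrite('pics/ringtop.png',cv2.resize(c,None,fx=10,fy=10,interpolation=0)[...,::-1])
c=cs['side']['color'][180:250,290:370]; cv2.imwrite('pics/ringside.png',cv2.resize(c,None,fx=8,fy=8,interpolation=0)[...,::-1])
E
```

```text
top lens (array([0.4566, 0.2898]), 'area model/mask', 381, 314.0)
  px [[202.4, 246.7], [406.9, 233.8], [405.1, 234.6], [324.5, 195.4]]
  green (array([ 0.4976, -0.2716]), 'area model/mask', 96, 66.0)
  greenhull (array([ 0.4976, -0.2718]), 'area model/mask', 96, 69.0)
  bench z 0.0006563890877771519 blocker top 0.03401746888629996
side lens (array([0.4577, 0.2934]), 'area model/mask', 229, 138.0)
  px [[245.2, 163.1], [319.3, 307.1], [319.5, 316.3], [332.0, 204.4]]
  green (array([ 0.4984, -0.2749]), 'area model/mask', 303, 216.0)
  greenhull (array([ 0.4987, -0.2738]), 'area model/mask', 302, 238.0)
  bench z -0.0003389927481392632 blocker top 0.03353466810085866
```

View pics/ringtop.png

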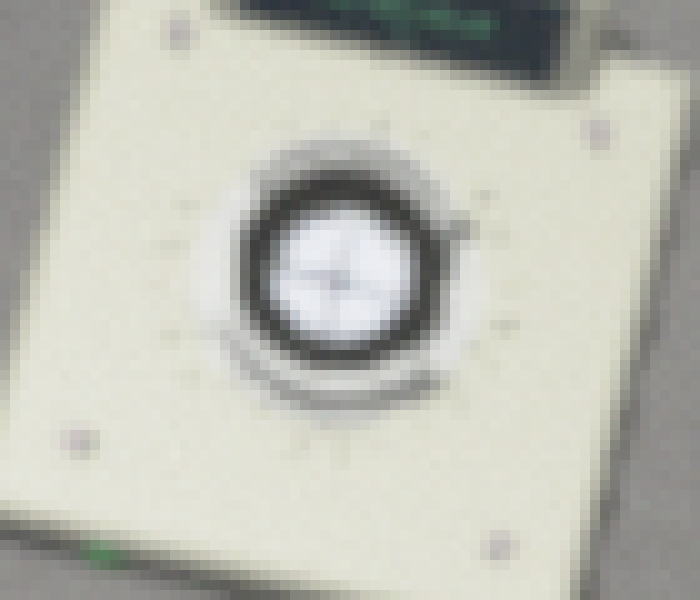

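View pics/ringside.png

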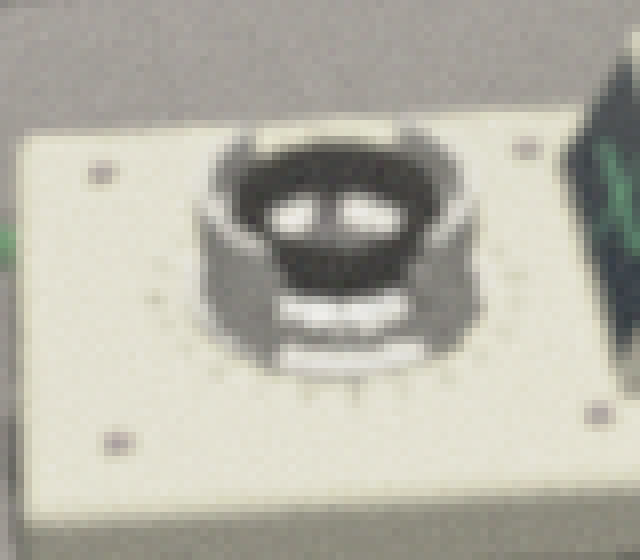

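Run:
```python
from fit import *
scr={'top':[(180,32),(597,133),(80,440),(498,546)],'side':[(103,173),(527,148),(117,443),(600,413)]}
off={'top':(290,170,10),'side':(290,180,8)}
for n,c in cs.items():
    u0,v0,s=off[n]
    W=np.array([world(c,u0+a/s-.5,v0+b/s-.5,.034)[:2] for a,b in scr[n]])
    print(n,'screws',W.round(4).tolist(),'mean',W.mean(0))
    e1=W[1]-W[0]; e2=W[3]-W[2]; print('  yaw edges',np.degrees([np.arctan2(*e1[::-1]),np.arctan2(*e2[::-1]),np.arctan2(*(W[0]-W[2])[::-1]),np.arctan2(*(W[1]-W[3])[::-1])]))
    rgb=c['color'].astype(int)
    dark=(rgb.max(2)<110)
    m=np.zeros((400,640),bool); p=proj(c,np.array([[.597,-.046,.0625]]))[0].astype(int)
    m[p[1]-14:p[1]+15,p[0]-16:p[0]+17]=1
    d=(dark&m)
    k=max(cv2.findContours(d.astype(np.uint8),0,1)[0],key=cv2.contourArea)
    hm=np.zeros((400,640),np.uint8); cv2.fillPoly(hm,[cv2.convexHull(k)],1)
    print('  seat',fitc(c,disc([.0285],[.0625]),hm,[.597,-.046]))
    nb=(rgb[...,0]>rgb[...,2]+5); 
    L=disc([.03,.03,.02,.0],[.003,.011,.0123,.0133])
    print('  lens',fitc(c,L,comp(nb,c,[.457,.289],.009),[.457,.289]))
    rg=(rgb[...,1]>rgb[...,0]+12)&(rgb[...,1]>rgb[...,2]+8)
    B=np.r_[disc([.015,.015],[.014,.018]),disc([.008,.008],[.018,.036])]
    print('  green',fitc(c,B,comp(rg,c,[.498,-.272],.02),[.498,-.272]))
    # purple block check not needed; red neighbours on rack
    rr=(rgb[...,0]>rgb[...,1]+40)&(rgb[...,0]>rgb[...,2]+40)
    for x0 in([.543,-.283],[.587,-.291]): print('  red',fitc(c,B,comp(rr,c,x0,.02),x0))
```

```text
top screws [[0.6663, 0.0004], [0.6386, -0.1162], [0.5502, 0.0262], [0.5223, -0.0888]] mean [ 0.59436549 -0.04459825]
  yaw edges [-103.35490535 -103.64826194  -12.54485673  -13.28765631]
  seat (array([ 0.5937, -0.0446]), 'area model/mask', 343, 306.0)
  lens (array([0.4564, 0.2896]), 'area model/mask', 381, 343.0)
  green (array([ 0.4977, -0.2722]), 'area model/mask', 96, 107.0)
  red (array([ 0.5416, -0.2812]), 'area model/mask', 95, 96.0)
  red (array([ 0.5863, -0.2907]), 'area model/mask', 93, 94.0)
side screws [[0.5508, 0.0257], [0.6675, -0.0009], [0.5231, -0.0903], [0.6402, -0.1175]] mean [ 0.59543344 -0.04574514]
  yaw edges [-12.81771062 -13.04664231  76.55814164  76.82840442]
  seat (array([ 0.5933, -0.0537]), 'area model/mask', 347, 399.0)
  lens (array([0.4581, 0.2938]), 'area model/mask', 229, 153.0)
  green (array([ 0.4988, -0.2734]), 'area model/mask', 301, 281.0)
  red (array([ 0.5429, -0.2831]), 'area model/mask', 298, 271.0)
  red (array([ 0.5869, -0.2921]), 'area model/mask', 297, 267.0)
```

```bash
cat > d.py <<'E'
import sys,numpy as np
from rig import robot
from scipy.spatial.transform import Rotation as R
def rep(x,y,z,ydeg=76.8):
    o=robot.get_obs(); r=R.from_quat(o['tool_rot']); p=np.array(o['position'])
    a=np.radians(ydeg); Y=np.array([np.cos(a),np.sin(a),0]); Z=np.array([0,0,-1.]); X=np.cross(Y,Z)
    T=R.from_matrix(np.c_[X,Y,Z])
    print('t',round(o['time'],2),'pos',p.round(4),'F',np.round(o['ft_force'],1),'w',round(o['grip_width'],4))
    print('  t cm',(r.inv().apply(np.array([x,y,z])-p)*100).round(2),'r',(r.inv()*T).as_rotvec().round(3))
if __name__=='__main__': rep(*map(float,sys.argv[1:]))
E
python3 d.py .4567 .2895 .10
```

```text
t 2.1 pos [0.2444 0.5752 0.2225] F [0.8 0.  0.5] w 0.087
  t cm [-30.71 -17.99  12.26] r [-0.    -0.    -0.171]
```

>>> send_rows(
  deltas=[
    {"tx":-30.7,"ty":-18,"tz":8,"rz":-0.17},
    {"tx":-30.7,"ty":-18,"tz":8,"rz":-0.17},
    {"tx":-30.7,"ty":-18,"tz":8,"rz":-0.17},
    {"tx":-30.7,"ty":-18,"tz":8,"rz":-0.17},
    {"tx":-30.7,"ty":-18,"tz":8,"rz":-0.17},
  ],
  claw=7.6,
  squeeze=15,
)

```text
schema error: expected keys tx, ty, tz, rx, ry, rz
```

```bash
python3 d.py .4567 .2895 .10
```

```text
t 2.1 pos [0.2444 0.5752 0.2225] F [0.8 0.  0.5] w 0.087
  t cm [-30.71 -17.99  12.26] r [-0.    -0.    -0.171]
```

All six keys are needed.

>>> send_rows(
  deltas=[
    {"tx":-30.7,"ty":-18,"tz":8,"rx":0,"ry":0,"rz":-0.17},
    {"tx":-30.7,"ty":-18,"tz":8,"rx":0,"ry":0,"rz":-0.17},
    {"tx":-30.7,"ty":-18,"tz":8,"rx":0,"ry":0,"rz":-0.17},
    {"tx":-30.7,"ty":-18,"tz":8,"rx":0,"ry":0,"rz":-0.17},
    {"tx":-30.7,"ty":-18,"tz":8,"rx":0,"ry":0,"rz":-0.17},
  ],
  claw=7.6,
  squeeze=15,
)

```text
time: 2.52
position: [0.3656, 0.4117, 0.177]
tool_rot: [0.115, 0.993, 0.0, 0.0]
ft_force: [0.6, -0.4, 0.2]
grip_width: 0.0766
```

```bash
python3 d.py .4567 .2895 .10
```

```text
t 2.52 pos [0.3656 0.4117 0.177 ] F [ 0.6 -0.4  0.2] w 0.0766
  t cm [-11.65  -9.82   7.7 ] r [ 0.001  0.001 -0.   ]
```

>>> send_rows(
  deltas=[
    {"tx":-11.6,"ty":-9.8,"tz":7.7,"rx":0,"ry":0,"rz":0},
    {"tx":-11.6,"ty":-9.8,"tz":7.7,"rx":0,"ry":0,"rz":0},
    {"tx":-11.6,"ty":-9.8,"tz":7.7,"rx":0,"ry":0,"rz":0},
    {"tx":-11.6,"ty":-9.8,"tz":7.7,"rx":0,"ry":0,"rz":0},
    {"tx":-11.6,"ty":-9.8,"tz":7.7,"rx":0,"ry":0,"rz":0},
  ],
)

```text
time: 2.93
position: [0.458, 0.2861, 0.0975]
tool_rot: [0.118, 0.993, -0.001, -0.001]
ft_force: [-0.8, 1.0, -0.1]
grip_width: 0.0759
```

>>> send_rows(
  deltas=[
    {"tx":0,"ty":0,"tz":0,"rx":0,"ry":0,"rz":0},
    {"tx":0,"ty":0,"tz":0,"rx":0,"ry":0,"rz":0},
  ],
)

```text
time: 3.1
position: [0.4552, 0.291, 0.1002]
tool_rot: [0.116, 0.993, 0.0, -0.0]
ft_force: [0.9, -1.1, 1.2]
grip_width: 0.076
```

```bash
python3 d.py .4567 .2895 .03;python3 - <<'E'
from h import *
c=cam('top'); x=c['color'][170:300,140:300]; cv2.imwrite('pics/t1.png',cv2.resize(x,None,fx=4,fy=4,interpolation=2)[...,::-1])
E
```

```text
t 3.1 pos [0.4552 0.291  0.1002] F [ 0.9 -1.1  1.2] w 0.076
  t cm [-0.18 -0.12  7.02] r [ 0.    -0.001 -0.003]
```

View pics/t1.png

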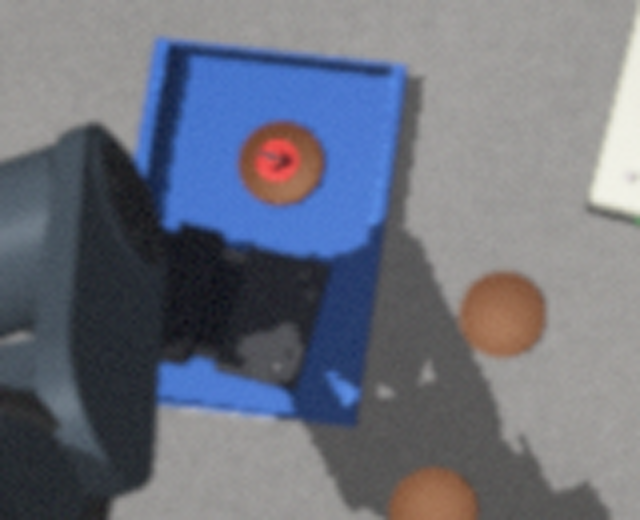

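The arm hides the lens from above. Going down in stages, with a side look.

>>> send_rows(
  deltas=[
    {"tx":-0.1,"ty":-0.05,"tz":3.5,"rx":0,"ry":0,"rz":0},
    {"tx":-0.1,"ty":-0.05,"tz":6.5,"rx":0,"ry":0,"rz":0},
    {"tx":-0.1,"ty":-0.05,"tz":7,"rx":0,"ry":0,"rz":0},
    {"tx":-0.1,"ty":-0.05,"tz":7,"rx":0,"ry":0,"rz":0},
    {"tx":-0.1,"ty":-0.05,"tz":7,"rx":0,"ry":0,"rz":0},
  ],
)

```text
time: 3.57
position: [0.456, 0.2915, 0.0311]
tool_rot: [0.115, 0.993, 0.0, 0.0]
ft_force: [0.1, 0.3, 0.6]
grip_width: 0.0761
```

```bash
python3 d.py .4567 .2895 .006;python3 - <<'E'
from h import *
c=cam('side'); x=c['color'][110:210,180:340]; cv2.imwrite('pics/s1.png',cv2.resize(x,None,fx=5,fy=5,interpolation=2)[...,::-1])
E
python3 d.py .4567 .2895 .006
```

```text
t 3.57 pos [0.456  0.2915 0.0311] F [0.1 0.3 0.6] w 0.0761
  t cm [-0.11 -0.18  2.51] r [0.001 0.001 0.001]
t 3.62 pos [0.4566 0.2915 0.0316] F [ 0.4 -0.6 -0.2] w 0.0758
  t cm [-0.05 -0.2   2.56] r [0.002 0.002 0.   ]
```

View pics/s1.png

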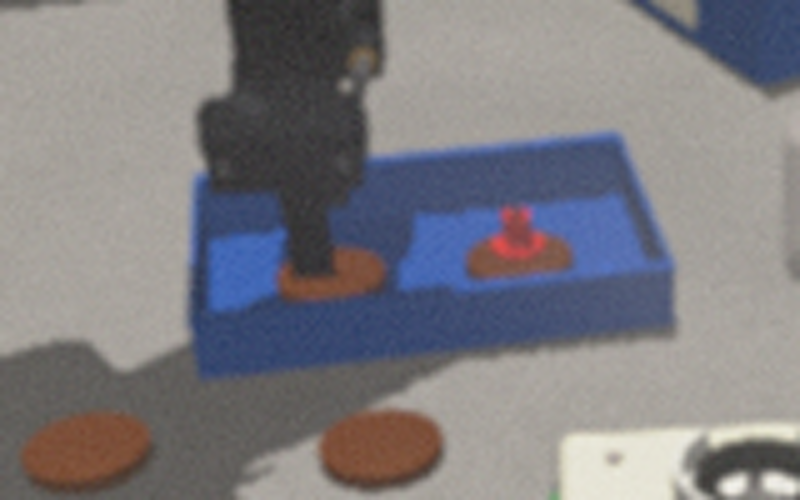

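Run:
```python
import sys
from h import *
c=cam('side')
def proj(c,P):
    q=P@np.array(c['R']).T+c['t']; q=q@np.array(c['intrinsics']).T; return q[:,:2]/q[:,2:]
a=np.radians(76.8);Y=np.array([np.cos(a),np.sin(a),0]);p=np.array([.4566,.2915,.0316])
for d in(.038,.045,.053): print(((proj(c,(p-Y*d)[None])-[180,110]+.5)*5).round())
print(((proj(c,np.array([[.4567,.2895,.011]]))-[180,110]+.5)*5).round())
```

```text
[[316. 269.]]
[[314. 275.]]
[[313. 282.]]
[[328. 271.]]
```

>>> send_rows(
  deltas=[
    {"tx":-0.1,"ty":-0.18,"tz":1.3,"rx":0,"ry":0,"rz":0},
    {"tx":-0.1,"ty":-0.18,"tz":2.2,"rx":0,"ry":0,"rz":0},
    {"tx":-0.1,"ty":-0.18,"tz":2.5,"rx":0,"ry":0,"rz":0},
    {"tx":-0.1,"ty":-0.18,"tz":2.5,"rx":0,"ry":0,"rz":0},
    {"tx":-0.1,"ty":-0.18,"tz":2.5,"rx":0,"ry":0,"rz":0},
  ],
)

```text
time: 4.08
position: [0.4568, 0.2884, 0.0054]
tool_rot: [0.116, 0.993, 0.0, 0.0]
ft_force: [0.1, -0.2, -1.0]
grip_width: 0.0761
```

```bash
python3 d.py .4567 .2895 .006
```

```text
t 4.08 pos [0.4568 0.2884 0.0054] F [ 0.1 -0.2 -1. ] w 0.0761
  t cm [ 0.03  0.11 -0.06] r [ 0.     0.    -0.001]
```

>>> send_rows(
  deltas=[
    {"tx":0,"ty":0,"tz":0,"rx":0,"ry":0,"rz":0},
    {"tx":0,"ty":0,"tz":0,"rx":0,"ry":0,"rz":0},
    {"tx":0,"ty":0,"tz":0,"rx":0,"ry":0,"rz":0},
    {"tx":0,"ty":0,"tz":0,"rx":0,"ry":0,"rz":0},
    {"tx":0,"ty":0,"tz":0,"rx":0,"ry":0,"rz":0},
  ],
  claw=5.6,
  squeeze=12,
)

```text
time: 4.5
position: [0.4568, 0.2883, 0.0054]
tool_rot: [0.116, 0.993, 0.0, 0.0]
ft_force: [-0.1, 0.2, 1.8]
grip_width: 0.0591
```

>>> send_rows(
  deltas=[
    {"tx":0,"ty":0,"tz":0,"rx":0,"ry":0,"rz":0},
    {"tx":0,"ty":0,"tz":-0.5,"rx":0,"ry":0,"rz":0},
    {"tx":0,"ty":0,"tz":-2,"rx":0,"ry":0,"rz":0},
    {"tx":0,"ty":0,"tz":-4,"rx":0,"ry":0,"rz":0},
    {"tx":0,"ty":0,"tz":-4,"rx":0,"ry":0,"rz":0},
  ],
)

```text
time: 4.92
position: [0.4584, 0.289, 0.0479]
tool_rot: [0.116, 0.993, 0.001, 0.002]
ft_force: [0.2, 0.1, -0.8]
grip_width: 0.0594
```

```bash
python3 - <<'E'
from h import *
c=cam('side'); x=c['color'][100:200,180:340]; cv2.imwrite('pics/s2.png',cv2.resize(x,None,fx=5,fy=5,interpolation=2)[...,::-1])
E
python3 d.py .5945 -.045 .14
```

```text
t 4.97 pos [0.4579 0.2888 0.0467] F [ 0.1  0.4 -0.3] w 0.0594
  t cm [-20.99 -29.33  -9.32] r [ 0.002  0.003 -0.001]
```

View pics/s2.png

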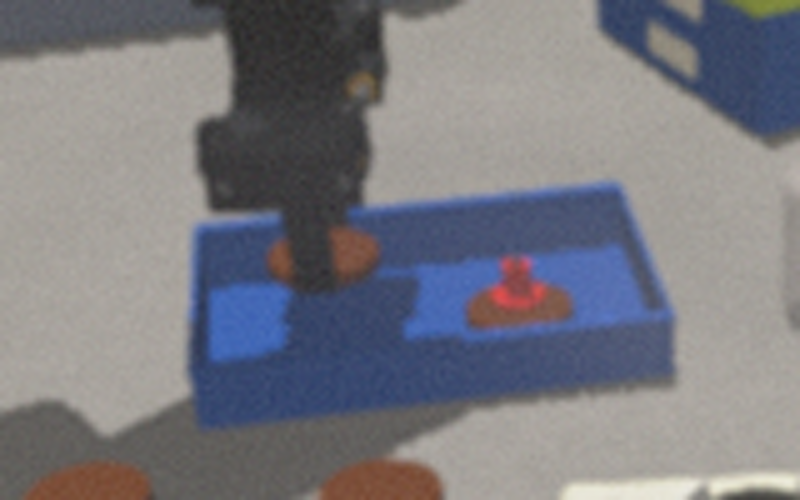

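>>> send_rows(
  deltas=[
    {"tx":0,"ty":0,"tz":-4,"rx":0,"ry":0,"rz":0},
    {"tx":-2,"ty":-2.8,"tz":-7,"rx":0,"ry":0,"rz":0},
    {"tx":-21,"ty":-29.3,"tz":-9.3,"rx":0,"ry":0,"rz":0},
    {"tx":-21,"ty":-29.3,"tz":-9.3,"rx":0,"ry":0,"rz":0},
    {"tx":-21,"ty":-29.3,"tz":-9.3,"rx":0,"ry":0,"rz":0},
  ],
)

```text
time: 5.38
position: [0.5161, 0.1428, 0.1223]
tool_rot: [0.115, 0.993, -0.0, -0.0]
ft_force: [0.1, 0.2, 0.2]
grip_width: 0.0597
```

```bash
python3 d.py .5945 -.045 .14
```

```text
t 5.38 pos [0.5161 0.1428 0.1223] F [0.1 0.2 0.2] w 0.0597
  t cm [-11.92 -16.49  -1.77] r [-0. -0.  0.]
```

>>> send_rows(
  deltas=[
    {"tx":-11.9,"ty":-16.5,"tz":-1,"rx":0,"ry":0,"rz":0},
    {"tx":-11.9,"ty":-16.5,"tz":-1,"rx":0,"ry":0,"rz":0},
    {"tx":-11.9,"ty":-16.5,"tz":-1,"rx":0,"ry":0,"rz":0},
    {"tx":-11.9,"ty":-16.5,"tz":-1,"rx":0,"ry":0,"rz":0},
    {"tx":-11.9,"ty":-16.5,"tz":-1,"rx":0,"ry":0,"rz":0},
  ],
)

```text
time: 5.8
position: [0.5941, -0.0466, 0.1315]
tool_rot: [0.116, 0.993, -0.0, -0.0]
ft_force: [0.4, -0.1, 0.2]
grip_width: 0.0589
```

>>> send_rows(
  deltas=[
    {"tx":-0.8,"ty":-0.9,"tz":0,"rx":0,"ry":0,"rz":0},
    {"tx":-0.8,"ty":-0.9,"tz":0,"rx":0,"ry":0,"rz":0},
    {"tx":-0.8,"ty":-0.9,"tz":0,"rx":0,"ry":0,"rz":0},
  ],
)

```text
time: 6.05
position: [0.5986, -0.0545, 0.1311]
tool_rot: [0.116, 0.993, 0.001, -0.001]
ft_force: [0.1, -0.4, -0.1]
grip_width: 0.059
```

```bash
python3 d.py .5945 -.045 .1;python3 - <<'E'
from h import *
c=cam('side','s3.png');c=cam('top','t3.png')
E
python3 d.py .5945 -.045 .1
```

```text
t 6.05 pos [ 0.5986 -0.0545  0.1311] F [ 0.1 -0.4 -0.1] w 0.059
  t cm [0.61 0.83 3.12] r [ 0.001 -0.003 -0.003]
t 6.15 pos [ 0.5979 -0.0528  0.1313] F [-0.1 -0.1 -0.6] w 0.0593
  t cm [0.5  0.68 3.14] r [ 0.001 -0.003 -0.   ]
```

View pics/s3.png

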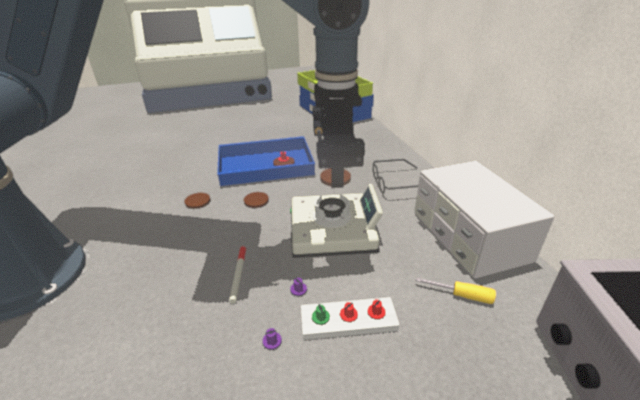

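View pics/t3.png

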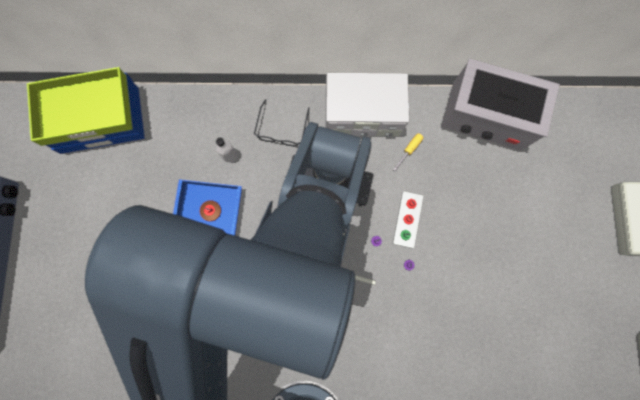

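>>> send_rows(
  deltas=[
    {"tx":0.5,"ty":0.7,"tz":1.5,"rx":0,"ry":0,"rz":0},
    {"tx":0.5,"ty":0.7,"tz":2.5,"rx":0,"ry":0,"rz":0},
    {"tx":0.5,"ty":0.7,"tz":2.5,"rx":0,"ry":0,"rz":0},
    {"tx":0.5,"ty":0.7,"tz":2.5,"rx":0,"ry":0,"rz":0},
    {"tx":0.5,"ty":0.7,"tz":2.5,"rx":0,"ry":0,"rz":0},
  ],
)

```text
time: 6.57
position: [0.5965, -0.0461, 0.1073]
tool_rot: [0.115, 0.993, -0.0, 0.0]
ft_force: [-0.3, -0.3, -0.1]
grip_width: 0.0593
```

```bash
python3 d.py .5945 -.045 .066
cat > s4.py <<'E'
from fit import *
o=robot.get_obs(); p=np.array(o['position']); print(p.round(4))
c=cs['side']; rgb=c['color'].astype(int)
q=proj(c,p[None])[0].astype(int)
x0,y0=q[0]-40,q[1]-35
cv2.imwrite('pics/s4.png',cv2.resize(c['color'][y0:y0+75,x0:x0+80],None,fx=8,fy=8,interpolation=0)[...,::-1])
br=(rgb[...,0]>rgb[...,2]+22)&(rgb[...,0]>rgb[...,1]+12)
L=disc([.03,.03,.02,.0],[-.0024,.0056,.0072,.0079])+[*p[:2],p[2]]
h=proj(c,L); print('pred u',h[:,0].min(),h[:,0].max(),'v',h[:,1].min(),h[:,1].max())
m=comp(br,c,p[:2],p[2]); v,u=np.nonzero(m); print('seen',u.min(),u.max(),v.min(),v.max(), 'sum',m.sum())
E
python3 s4.py
```

```text
t 6.57 pos [ 0.5965 -0.0461  0.1073] F [-0.3 -0.3 -0.1] w 0.0593
  t cm [0.22 0.06 4.13] r [-0.  0. -0.]
[ 0.5969 -0.0466  0.1078]
pred u 317.3275150940452 347.436136020448 v 175.62255145954032 194.77206749387042
seen 318 329 178 193 sum 152
```

View pics/s4.png

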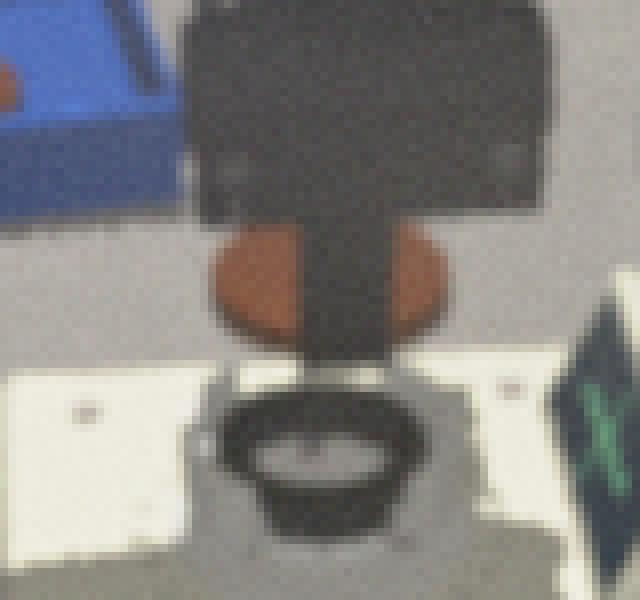

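>>> send_rows(
  deltas=[
    {"tx":0.22,"ty":0.08,"tz":1.5,"rx":0,"ry":0,"rz":0},
    {"tx":0.22,"ty":0.08,"tz":2.8,"rx":0,"ry":0,"rz":0},
    {"tx":0.22,"ty":0.08,"tz":3.4,"rx":0,"ry":0,"rz":0},
    {"tx":0.22,"ty":0.08,"tz":3.4,"rx":0,"ry":0,"rz":0},
    {"tx":0.22,"ty":0.08,"tz":3.4,"rx":0,"ry":0,"rz":0},
  ],
)

```text
time: 7.08
position: [0.5946, -0.0455, 0.0734]
tool_rot: [0.116, 0.993, -0.0, 0.0]
ft_force: [0.2, -0.4, -0.5]
grip_width: 0.0595
```

```bash
python3 d.py .5945 -.045 .066; python3 s4.py;  python3 d.py .5945 -.045 .066
```

```text
t 7.08 pos [ 0.5946 -0.0455  0.0734] F [ 0.2 -0.4 -0.5] w 0.0595
  t cm [0.02 0.05 0.74] r [-0.     0.    -0.002]
[ 0.5951 -0.0456  0.074 ]
pred u 316.7257468591269 346.0717148392784 v 189.39748182231898 208.89191937339984
seen 318 328 194 208 sum 135
t 7.18 pos [ 0.5951 -0.0456  0.074 ] F [ 0.3  0.5 -0.1] w 0.0595
  t cm [0.08 0.05 0.8 ] r [-0.     0.002 -0.002]
```

View pics/s4.png

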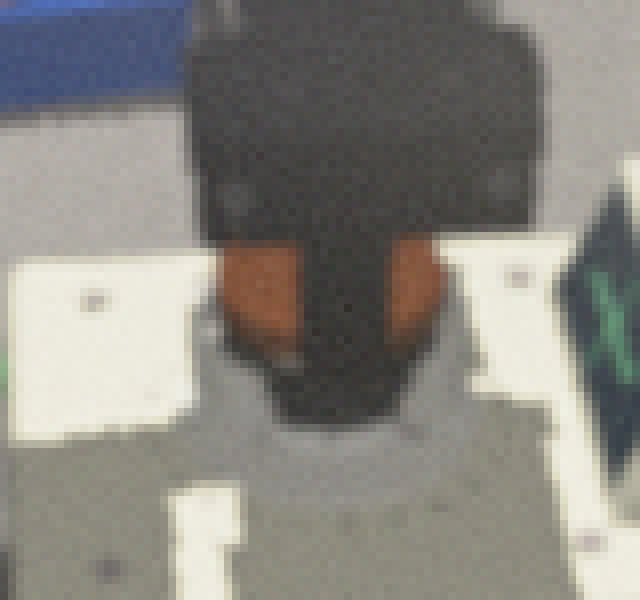

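Centred over the ring. Lowering.

>>> send_rows(
  deltas=[
    {"tx":0.05,"ty":0.05,"tz":0.3,"rx":0,"ry":0,"rz":0},
    {"tx":0.05,"ty":0.05,"tz":0.6,"rx":0,"ry":0,"rz":0},
    {"tx":0.05,"ty":0.05,"tz":0.8,"rx":0,"ry":0,"rz":0},
    {"tx":0.05,"ty":0.05,"tz":0.8,"rx":0,"ry":0,"rz":0},
    {"tx":0.05,"ty":0.05,"tz":0.8,"rx":0,"ry":0,"rz":0},
  ],
)

```text
time: 7.6
position: [0.594, -0.0447, 0.0651]
tool_rot: [0.116, 0.993, 0.0, -0.0]
ft_force: [-0.5, -0.7, -1.2]
grip_width: 0.0592
```

>>> send_rows(
  deltas=[
    {"tx":0,"ty":0,"tz":0.05,"rx":0,"ry":0,"rz":0},
    {"tx":0,"ty":0,"tz":0.1,"rx":0,"ry":0,"rz":0},
    {"tx":0,"ty":0,"tz":0.1,"rx":0,"ry":0,"rz":0},
  ],
)

```text
time: 7.85
position: [0.5941, -0.0447, 0.0645]
tool_rot: [0.116, 0.993, -0.0, 0.0]
ft_force: [0.0, 1.0, 2.3]
grip_width: 0.0595
```

>>> send_rows(
  deltas=[
    {"tx":0,"ty":0,"tz":0,"rx":0,"ry":0,"rz":0},
    {"tx":0,"ty":0,"tz":0,"rx":0,"ry":0,"rz":0},
    {"tx":0,"ty":0,"tz":0,"rx":0,"ry":0,"rz":0},
    {"tx":0,"ty":0,"tz":0,"rx":0,"ry":0,"rz":0},
    {"tx":0,"ty":0,"tz":0,"rx":0,"ry":0,"rz":0},
  ],
  claw=7.4,
)

```text
time: 8.27
position: [0.594, -0.0447, 0.064]
tool_rot: [0.116, 0.993, -0.0, -0.0]
ft_force: [-0.7, -0.5, 0.3]
grip_width: 0.0732
```

>>> send_rows(
  deltas=[
    {"tx":0,"ty":0,"tz":-1,"rx":0,"ry":0,"rz":0},
    {"tx":0,"ty":0,"tz":-3,"rx":0,"ry":0,"rz":0},
    {"tx":0,"ty":0,"tz":-6,"rx":0,"ry":0,"rz":0},
    {"tx":0,"ty":0,"tz":-6,"rx":0,"ry":0,"rz":0},
    {"tx":0,"ty":0,"tz":-6,"rx":0,"ry":0,"rz":0},
  ],
)

```text
time: 8.68
position: [0.5957, -0.0451, 0.1267]
tool_rot: [0.116, 0.993, -0.0, 0.003]
ft_force: [-0.2, -0.2, 0.4]
grip_width: 0.074
```

```bash
python3 d.py .498 -.2725 .10
python3 - <<'E'
from h import *
c=cam('side'); x=c['color'][170:250,285:385]; cv2.imwrite('pics/s5.png',cv2.resize(x,None,fx=7,fy=7,interpolation=0)[...,::-1])
E
```

```text
t 8.68 pos [ 0.5957 -0.0451  0.1267] F [-0.2 -0.2  0.4] w 0.074
  t cm [  4.3  -24.37   2.65] r [-0.     0.005 -0.001]
```

View pics/s5.png

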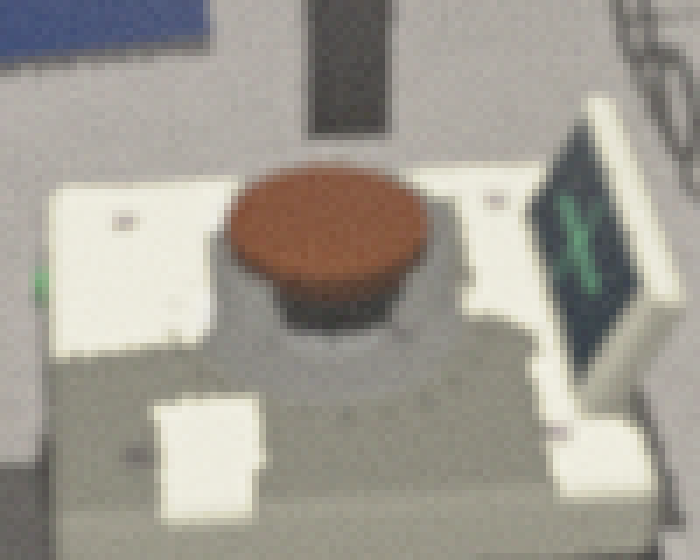

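>>> send_rows(
  deltas=[
    {"tx":4.3,"ty":-24.4,"tz":0,"rx":0,"ry":0,"rz":0},
    {"tx":4.3,"ty":-24.4,"tz":0,"rx":0,"ry":0,"rz":0},
    {"tx":4.3,"ty":-24.4,"tz":0,"rx":0,"ry":0,"rz":0},
    {"tx":4.3,"ty":-24.4,"tz":0,"rx":0,"ry":0,"rz":0},
    {"tx":4.3,"ty":-24.4,"tz":0,"rx":0,"ry":0,"rz":0},
  ],
  claw=3.4,
)

```text
time: 9.15
position: [0.5099, -0.2369, 0.1231]
tool_rot: [0.115, 0.993, 0.001, -0.001]
ft_force: [1.0, 0.0, -0.4]
grip_width: 0.0487
```

```bash
python3 d.py .498 -.2725 .07
cat > lens2.py <<'E'
from fit import *
c=cs['side']; 
for n,c in cs.items():
    rgb=c['color'].astype(int); br=(rgb[...,0]>rgb[...,2]+15)&(rgb[...,0]>rgb[...,1]+12)
    L=disc([.03,.03,.02,.0],[.0625,.0705,.0718,.0728])
    p=proj(c,np.array([[.5945,-.045,.068]]))[0]
    if not br[int(p[1])-3:int(p[1])+4,int(p[0])-3:int(p[0])+4].any(): print(n,'hidden'); continue
    m=comp(br,c,[.5945,-.045],.068); v,u=np.nonzero(m)
    h=proj(c,L+[.5945,-.045,0]); print(n,'pred',h.min(0),h.max(0),'seen',u.min(),v.min(),u.max(),v.max())
    print(fitc(c,L,m,[.5945,-.045]))
cv2.imwrite('pics/t5.png',cs['top']['color'][...,::-1])
cv2.imwrite('pics/s6.png',cs['side']['color'][...,::-1])
E
python3 lens2.py
```

```text
t 9.15 pos [ 0.5099 -0.2369  0.1231] F [ 1.   0.  -0.4] w 0.0487
  t cm [ 0.33 -3.75  5.3 ] r [ 0.001 -0.003 -0.001]
top pred [312.66929563 184.46598273] [335.06418721 206.92041993] seen 313 185 334 206
(array([ 0.5965, -0.0451]), 'area model/mask', 396, 359.0)
side hidden
```

View pics/t5.png

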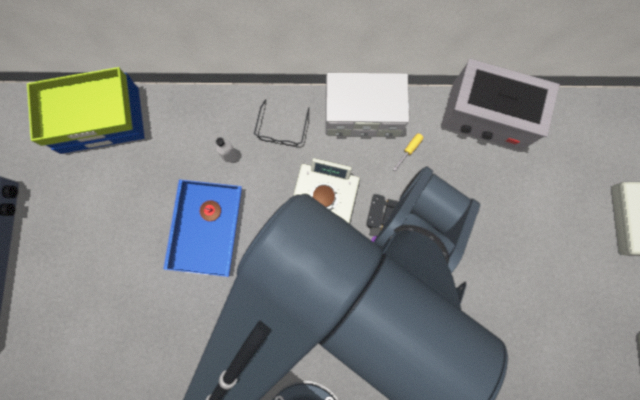

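The lens in the ring matches the predicted outline: columns 313–334, rows 185–206. Next, the green block.

>>> send_rows(
  deltas=[
    {"tx":0.3,"ty":-3.7,"tz":1.5,"rx":0,"ry":0,"rz":0},
    {"tx":0.3,"ty":-3.7,"tz":5,"rx":0,"ry":0,"rz":0},
    {"tx":0.3,"ty":-3.7,"tz":5.3,"rx":0,"ry":0,"rz":0},
    {"tx":0.3,"ty":-3.7,"tz":5.3,"rx":0,"ry":0,"rz":0},
    {"tx":0.3,"ty":-3.7,"tz":5.3,"rx":0,"ry":0,"rz":0},
  ],
)

```text
time: 9.67
position: [0.5001, -0.27, 0.0709]
tool_rot: [0.115, 0.993, 0.001, -0.001]
ft_force: [0.5, 0.4, 0.2]
grip_width: 0.0344
```

```bash
python3 d.py .498 -.2727 .045
python3 - <<'E'
from fit import *
o=robot.get_obs(); p=np.array(o['position']);c=cs['side']
a=np.radians(76.8);Y=np.array([np.cos(a),np.sin(a),0])
d=o['grip_width']/2
print(p.round(4),((proj(c,np.array([p-Y*d,p-Y*(d+.015),p+Y*d]))-[270,250]+.5)*6).round())
x=c['color'][250:350,270:400]; cv2.imwrite('pics/s7.png',cv2.resize(x,None,fx=6,fy=6,interpolation=0)[...,::-1])
E
```

```text
t 9.67 pos [ 0.5001 -0.27    0.0709] F [0.5 0.4 0.2] w 0.0344
  t cm [ 0.14 -0.32  2.59] r [ 0.001 -0.002 -0.   ]
[ 0.5012 -0.2707  0.0723] [[312. 294.]
 [317. 343.]
 [302. 192.]]
```

View pics/s7.png

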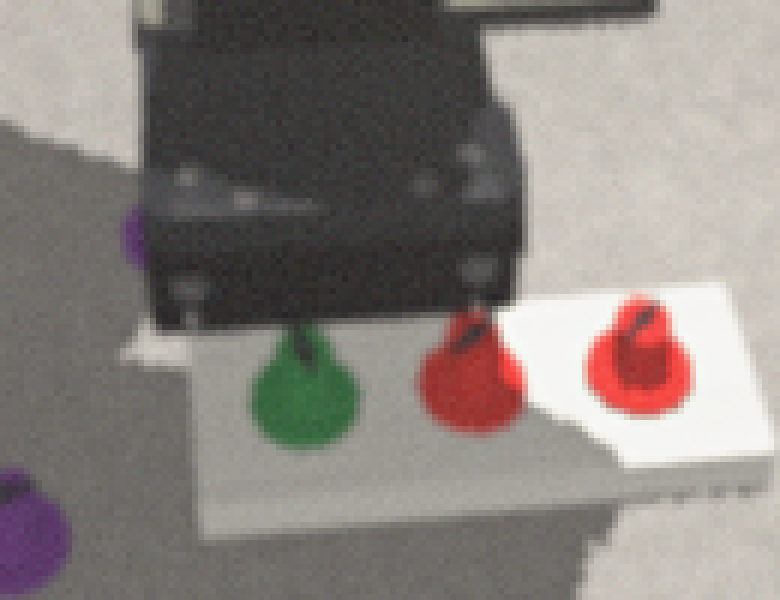

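>>> send_rows(
  deltas=[
    {"tx":0.2,"ty":-0.28,"tz":1.5,"rx":0,"ry":0,"rz":0},
    {"tx":0.2,"ty":-0.28,"tz":2.5,"rx":0,"ry":0,"rz":0},
    {"tx":0.2,"ty":-0.28,"tz":2.6,"rx":0,"ry":0,"rz":0},
    {"tx":0.2,"ty":-0.28,"tz":2.6,"rx":0,"ry":0,"rz":0},
    {"tx":0.2,"ty":-0.28,"tz":2.6,"rx":0,"ry":0,"rz":0},
  ],
)

```text
time: 10.18
position: [0.4981, -0.2736, 0.0457]
tool_rot: [0.115, 0.993, -0.0, 0.0]
ft_force: [-0.1, 0.1, -0.3]
grip_width: 0.0335
```

```bash
python3 d.py .498 -.2727 .0215
python3 - <<'E'
from fit import *
for n,c in cs.items():
    cv2.imwrite(f'pics/{n}8.png',c['color'][...,::-1])
E
python3 d.py .498 -.2727 .0215
```

```text
t 10.18 pos [ 0.4981 -0.2736  0.0457] F [-0.1  0.1 -0.3] w 0.0335
  t cm [0.03 0.08 2.42] r [-0.     0.001 -0.001]
t 10.28 pos [ 0.4982 -0.2738  0.0458] F [1.1 0.4 0.5] w 0.0342
  t cm [0.05 0.11 2.43] r [-0.001  0.001 -0.001]
```

View pics/side8.png

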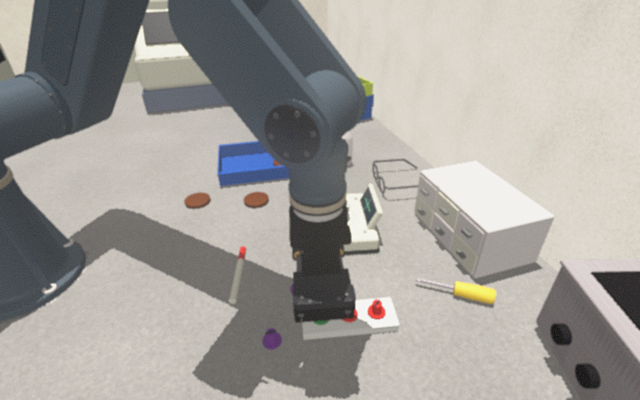

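>>> send_rows(
  deltas=[
    {"tx":0.04,"ty":0.1,"tz":1.3,"rx":0,"ry":0,"rz":0},
    {"tx":0.04,"ty":0.1,"tz":2.2,"rx":0,"ry":0,"rz":0},
    {"tx":0.04,"ty":0.1,"tz":2.4,"rx":0,"ry":0,"rz":0},
    {"tx":0.04,"ty":0.1,"tz":2.4,"rx":0,"ry":0,"rz":0},
    {"tx":0.04,"ty":0.1,"tz":2.4,"rx":0,"ry":0,"rz":0},
  ],
)

```text
time: 10.7
position: [0.4975, -0.2727, 0.0212]
tool_rot: [0.116, 0.993, 0.0, -0.0]
ft_force: [-0.4, 0.7, 0.1]
grip_width: 0.0339
```

```bash
python3 d.py .498 -.2727 .0215
```

```text
t 10.7 pos [ 0.4975 -0.2727  0.0212] F [-0.4  0.7  0.1] w 0.0339
  t cm [-0.05  0.01 -0.03] r [ 0.    -0.    -0.001]
```

>>> send_rows(
  deltas=[
    {"tx":0,"ty":0,"tz":0,"rx":0,"ry":0,"rz":0},
    {"tx":0,"ty":0,"tz":0,"rx":0,"ry":0,"rz":0},
    {"tx":0,"ty":0,"tz":0,"rx":0,"ry":0,"rz":0},
    {"tx":0,"ty":0,"tz":0,"rx":0,"ry":0,"rz":0},
    {"tx":0,"ty":0,"tz":0,"rx":0,"ry":0,"rz":0},
  ],
  claw=1.0,
  squeeze=10,
)

```text
time: 11.12
position: [0.4977, -0.2728, 0.0215]
tool_rot: [0.116, 0.993, -0.0, 0.0]
ft_force: [-0.0, -0.0, 0.6]
grip_width: 0.0157
```

>>> send_rows(
  deltas=[
    {"tx":0,"ty":0,"tz":0,"rx":0,"ry":0,"rz":0},
    {"tx":0,"ty":0,"tz":0,"rx":0,"ry":0,"rz":0},
    {"tx":0,"ty":0,"tz":0,"rx":0,"ry":0,"rz":0},
  ],
  squeeze=35,
)

```text
time: 11.37
position: [0.4977, -0.2728, 0.0215]
tool_rot: [0.116, 0.993, -0.0, 0.0]
ft_force: [-0.2, -0.4, 3.3]
grip_width: 0.0147
```

>>> send_rows(
  deltas=[
    {"tx":0,"ty":0,"tz":-0.4,"rx":0,"ry":0,"rz":0},
    {"tx":0,"ty":0,"tz":-1.5,"rx":0,"ry":0,"rz":0},
    {"tx":0,"ty":0,"tz":-4,"rx":0,"ry":0,"rz":0},
    {"tx":0,"ty":0,"tz":-7,"rx":0,"ry":0,"rz":0},
    {"tx":0,"ty":0,"tz":-9,"rx":0,"ry":0,"rz":0},
  ],
)

```text
time: 11.78
position: [0.498, -0.273, 0.1138]
tool_rot: [0.116, 0.993, -0.001, 0.001]
ft_force: [1.1, -0.9, -0.0]
grip_width: 0.0148
```

```bash
python3 d.py .5945 -.045 .14
python3 - <<'E'
from h import *
c=cam('side'); x=c['color'][200:350,250:420]; cv2.imwrite('pics/s9.png',cv2.resize(x,None,fx=4,fy=4,interpolation=0)[...,::-1])
E
```

```text
t 11.78 pos [ 0.498  -0.273   0.1138] F [ 1.1 -0.9 -0. ] w 0.0148
  t cm [-4.16 24.4  -2.64] r [-0.001  0.002 -0.001]
```

View pics/s9.png

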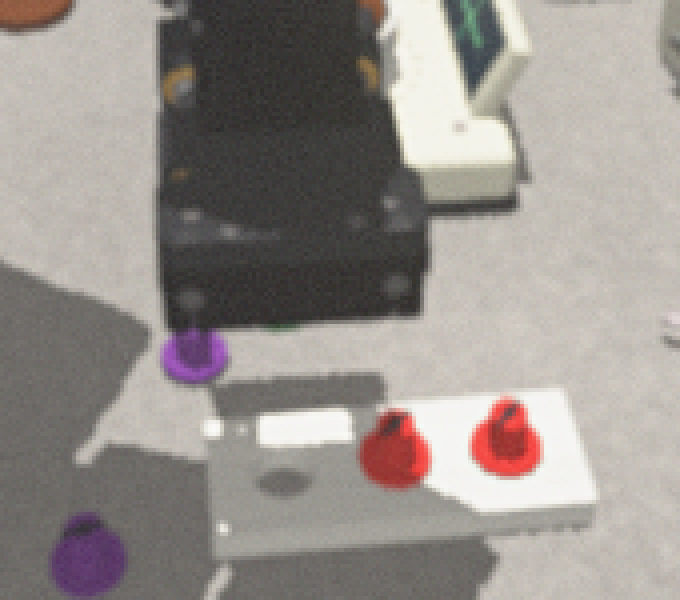

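>>> send_rows(
  deltas=[
    {"tx":-4.2,"ty":24.4,"tz":-2.6,"rx":0,"ry":0,"rz":0},
    {"tx":-4.2,"ty":24.4,"tz":-2.6,"rx":0,"ry":0,"rz":0},
    {"tx":-4.2,"ty":24.4,"tz":-2.6,"rx":0,"ry":0,"rz":0},
    {"tx":-4.2,"ty":24.4,"tz":-2.6,"rx":0,"ry":0,"rz":0},
    {"tx":-4.2,"ty":24.4,"tz":-2.6,"rx":0,"ry":0,"rz":0},
  ],
)

```text
time: 12.25
position: [0.5789, -0.0802, 0.1336]
tool_rot: [0.116, 0.993, -0.0, 0.0]
ft_force: [0.9, -0.8, -0.9]
grip_width: 0.0146
```

>>> send_rows(
  deltas=[
    {"tx":0,"ty":0,"tz":0,"rx":0,"ry":0,"rz":0},
    {"tx":0,"ty":0,"tz":0,"rx":0,"ry":0,"rz":0},
  ],
)

```text
time: 12.42
position: [0.5792, -0.0796, 0.1335]
tool_rot: [0.113, 0.994, -0.0, 0.0]
ft_force: [-0.9, -0.6, -0.7]
grip_width: 0.0147
```

```bash
python3 d.py .5945 -.045 .11
```

```text
t 12.42 pos [ 0.5792 -0.0796  0.1335] F [-0.9 -0.6 -0.7] w 0.0147
  t cm [-0.72  3.71  2.35] r [-0.     0.001  0.004]
```

>>> send_rows(
  deltas=[
    {"tx":-0.7,"ty":3.7,"tz":0,"rx":0,"ry":0,"rz":0},
    {"tx":-0.7,"ty":3.7,"tz":1.5,"rx":0,"ry":0,"rz":0},
    {"tx":-0.7,"ty":3.7,"tz":3.2,"rx":0,"ry":0,"rz":0},
    {"tx":-0.7,"ty":3.7,"tz":3.2,"rx":0,"ry":0,"rz":0},
    {"tx":-0.7,"ty":3.7,"tz":3.2,"rx":0,"ry":0,"rz":0},
  ],
)

```text
time: 12.83
position: [0.5926, -0.0487, 0.1001]
tool_rot: [0.116, 0.993, 0.0, -0.002]
ft_force: [-0.0, -0.0, 0.1]
grip_width: 0.0148
```

```bash
python3 d.py .5945 -.045 .085
python3 - <<'E'
from fit import *
o=robot.get_obs(); p=np.array(o['position']);print(p.round(4))
c=cs['side']
x=c['color'][160:250,290:390]; cv2.imwrite('pics/s10.png',cv2.resize(x,None,fx=6,fy=6,interpolation=0)[...,::-1])
rgb=c['color'].astype(int)
F=disc([.015,.015],[-.0035,-.0075])+p
print('flange pred',((proj(c,F).min(0)-[290,160]+.5)*6).round(),((proj(c,F).max(0)-[290,160]+.5)*6).round())
print('lens top pred',((proj(c,np.array([[.5945,-.045,.0728]]))-[290,160]+.5)*6).round())
br=(rgb[...,0]>rgb[...,2]+15)&(rgb[...,0]>rgb[...,1]+12)
L=disc([.03,.03,.02,.0],[.0625,.0705,.0718,.0728])+[.5945,-.045,0]
m=comp(br,c,[.5945,-.045],.066); v,u=np.nonzero(m); h=proj(c,L)
print('lens pred',h.min(0),h.max(0),'seen',u.min(),v.min(),u.max(),v.max())
E
```

```text
t 12.83 pos [ 0.5926 -0.0487  0.1001] F [-0.  -0.   0.1] w 0.0148
  t cm [-0.11  0.41  1.51] r [-0.    -0.003 -0.003]
[ 0.594  -0.0489  0.1015]
flange pred [207. 163.] [296. 221.]
lens top pred [[249. 242.]]
lens pred [316.4494309  192.91409411] [345.58741017 212.48038068] seen 317 194 346 212
```

View pics/s10.png

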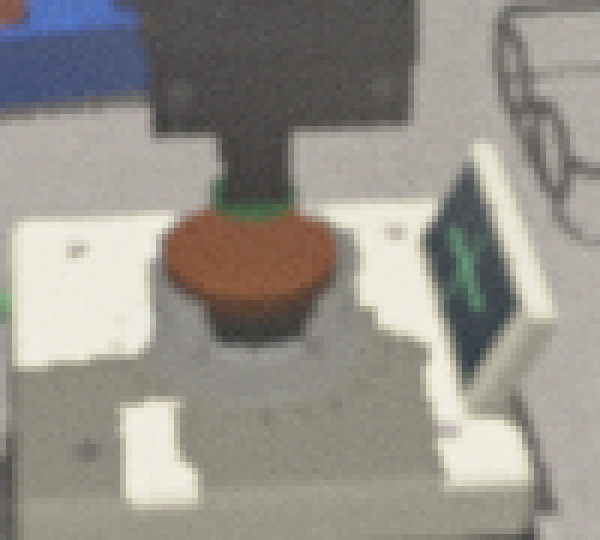

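>>> send_rows(
  deltas=[
    {"tx":-0.07,"ty":0.4,"tz":0.7,"rx":0,"ry":0,"rz":0},
    {"tx":-0.07,"ty":0.4,"tz":1.4,"rx":0,"ry":0,"rz":0},
    {"tx":-0.07,"ty":0.4,"tz":1.4,"rx":0,"ry":0,"rz":0},
    {"tx":-0.07,"ty":0.4,"tz":1.4,"rx":0,"ry":0,"rz":0},
    {"tx":-0.07,"ty":0.4,"tz":1.4,"rx":0,"ry":0,"rz":0},
  ],
)

```text
time: 13.35
position: [0.5955, -0.0438, 0.0869]
tool_rot: [0.116, 0.993, -0.0, -0.0]
ft_force: [-1.0, -0.0, -0.8]
grip_width: 0.0146
```

```bash
python3 d.py .5945 -.045 .0705
python3 - <<'E'
from fit import *
o=robot.get_obs(); p=np.array(o['position']);print(p.round(4))
c=cs['side']
x=c['color'][170:230,300:370]; cv2.imwrite('pics/s11.png',cv2.resize(x,None,fx=10,fy=10,interpolation=0)[...,::-1])
F=disc([.015,.015],[-.0035,-.0075])+p
print('flange pred',((proj(c,F).min(0)-[300,170]+.5)*10).round(),((proj(c,F).max(0)-[300,170]+.5)*10).round())
E
python3 d.py .5945 -.045 .0705
```

```text
t 13.35 pos [ 0.5955 -0.0438  0.0869] F [-1.  -0.  -0.8] w 0.0146
  t cm [ 0.07 -0.14  1.64] r [-0.    -0.    -0.001]
[ 0.5957 -0.0439  0.0871]
flange pred [245. 216.] [392. 313.]
t 13.45 pos [ 0.5957 -0.0439  0.0871] F [ 0.5 -0.8 -0.4] w 0.0146
  t cm [ 0.09 -0.14  1.66] r [-0.     0.    -0.001]
```

View pics/s11.png

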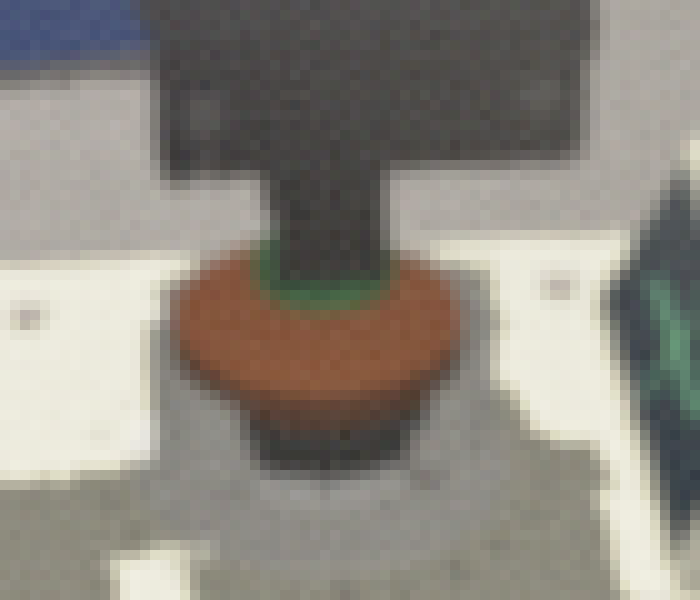

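>>> send_rows(
  deltas=[
    {"tx":0.09,"ty":-0.12,"tz":0.0,"rx":0,"ry":0,"rz":0},
    {"tx":0.09,"ty":-0.12,"tz":0.1,"rx":0,"ry":0,"rz":0},
    {"tx":0.09,"ty":-0.12,"tz":0.3,"rx":0,"ry":0,"rz":0},
    {"tx":0.09,"ty":-0.12,"tz":0.4,"rx":0,"ry":0,"rz":0},
    {"tx":0.09,"ty":-0.12,"tz":0.4,"rx":0,"ry":0,"rz":0},
  ],
)

```text
time: 13.87
position: [0.5942, -0.0447, 0.0826]
tool_rot: [0.116, 0.993, 0.0, -0.0]
ft_force: [0.4, -0.9, -0.6]
grip_width: 0.0147
```

>>> send_rows(
  deltas=[
    {"tx":0,"ty":0,"tz":0.1,"rx":0,"ry":0,"rz":0},
    {"tx":0,"ty":0,"tz":0.2,"rx":0,"ry":0,"rz":0},
    {"tx":0,"ty":0,"tz":0.3,"rx":0,"ry":0,"rz":0},
    {"tx":0,"ty":0,"tz":0.3,"rx":0,"ry":0,"rz":0},
  ],
)

```text
time: 14.2
position: [0.5944, -0.0448, 0.0801]
tool_rot: [0.116, 0.993, -0.0, 0.0]
ft_force: [-1.7, 0.6, 3.8]
grip_width: 0.0148
```

```bash
python3 d.py .5945 -.045 .0705
```

```text
t 14.2 pos [ 0.5944 -0.0448  0.0801] F [-1.7  0.6  3.8] w 0.0148
  t cm [-0.01 -0.02  0.96] r [-0.     0.    -0.001]
```

>>> send_rows(
  deltas=[
    {"tx":0,"ty":0,"tz":0.1,"rx":0,"ry":0,"rz":0},
    {"tx":0,"ty":0,"tz":0.2,"rx":0,"ry":0,"rz":0},
    {"tx":0,"ty":0,"tz":0.3,"rx":0,"ry":0,"rz":0},
    {"tx":0,"ty":0,"tz":0.4,"rx":0,"ry":0,"rz":0},
    {"tx":0,"ty":0,"tz":0.4,"rx":0,"ry":0,"rz":0},
  ],
)

```text
time: 14.62
position: [0.5944, -0.0448, 0.0762]
tool_rot: [0.116, 0.993, -0.0, 0.0]
ft_force: [-1.0, 0.9, 5.9]
grip_width: 0.0149
```

>>> send_rows(
  deltas=[
    {"tx":0,"ty":0,"tz":0.1,"rx":0,"ry":0,"rz":0},
    {"tx":0,"ty":0,"tz":0.2,"rx":0,"ry":0,"rz":0},
    {"tx":0,"ty":0,"tz":0.3,"rx":0,"ry":0,"rz":0},
    {"tx":0,"ty":0,"tz":0.3,"rx":0,"ry":0,"rz":0},
    {"tx":0,"ty":0,"tz":0.3,"rx":0,"ry":0,"rz":0},
  ],
)

```text
time: 15.03
position: [0.5945, -0.0448, 0.0735]
tool_rot: [0.116, 0.993, -0.0, 0.0]
ft_force: [-1.3, 0.1, 7.5]
grip_width: 0.0148
```

```bash
python3 d.py .5945 -.045 .0705
python3 - <<'E'
from fit import *
o=robot.get_obs(); p=np.array(o['position']);print(p.round(4),np.round(o['ft_force'],1))
c=cs['side']
x=c['color'][170:230,300:370]; cv2.imwrite('pics/s12.png',cv2.resize(x,None,fx=10,fy=10,interpolation=0)[...,::-1])
E
```

```text
t 15.03 pos [ 0.5945 -0.0448  0.0735] F [-1.3  0.1  7.5] w 0.0148
  t cm [-0.01 -0.02  0.3 ] r [-0.     0.    -0.001]
[ 0.5945 -0.0448  0.0736] [-1.6 -0.9  7.2]
```

View pics/s12.png

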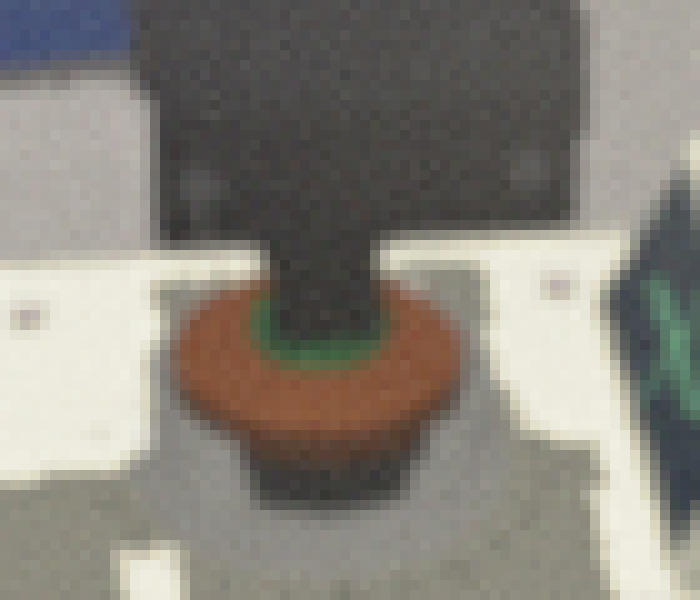

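The pad sits centred on the lens and the ring is following it down. Continuing.

>>> send_rows(
  deltas=[
    {"tx":0,"ty":0,"tz":0.1,"rx":0,"ry":0,"rz":0},
    {"tx":0,"ty":0,"tz":0.2,"rx":0,"ry":0,"rz":0},
    {"tx":0,"ty":0,"tz":0.25,"rx":0,"ry":0,"rz":0},
    {"tx":0,"ty":0,"tz":0.25,"rx":0,"ry":0,"rz":0},
    {"tx":0,"ty":0,"tz":0.25,"rx":0,"ry":0,"rz":0},
  ],
)

```text
time: 15.55
position: [0.5945, -0.0448, 0.0713]
tool_rot: [0.116, 0.993, -0.0, 0.0]
ft_force: [-1.6, 0.5, 8.5]
grip_width: 0.0145
```

>>> send_rows(
  deltas=[
    {"tx":0,"ty":0,"tz":0.05,"rx":0,"ry":0,"rz":0},
    {"tx":0,"ty":0,"tz":0.1,"rx":0,"ry":0,"rz":0},
    {"tx":0,"ty":0,"tz":0.1,"rx":0,"ry":0,"rz":0},
    {"tx":0,"ty":0,"tz":0.1,"rx":0,"ry":0,"rz":0},
  ],
)

```text
time: 15.88
position: [0.5945, -0.0448, 0.0704]
tool_rot: [0.116, 0.993, -0.0, 0.0]
ft_force: [-2.6, 0.5, 10.1]
grip_width: 0.015
```

>>> send_rows(
  deltas=[
    {"tx":0,"ty":0,"tz":0.05,"rx":0,"ry":0,"rz":0},
    {"tx":0,"ty":0,"tz":0.05,"rx":0,"ry":0,"rz":0},
    {"tx":0,"ty":0,"tz":0.05,"rx":0,"ry":0,"rz":0},
  ],
)

```text
time: 16.13
position: [0.5945, -0.0448, 0.0702]
tool_rot: [0.116, 0.993, -0.0, 0.0]
ft_force: [-3.1, -0.2, 11.3]
grip_width: 0.0144
```

>>> send_rows(
  deltas=[
    {"tx":0,"ty":0,"tz":0.05,"rx":0,"ry":0,"rz":0},
    {"tx":0,"ty":0,"tz":0.05,"rx":0,"ry":0,"rz":0},
    {"tx":0,"ty":0,"tz":0.05,"rx":0,"ry":0,"rz":0},
  ],
)

```text
time: 16.38
position: [0.5945, -0.0448, 0.0702]
tool_rot: [0.116, 0.993, -0.0, 0.0]
ft_force: [-3.7, 1.1, 13.3]
grip_width: 0.0145
```

Run:
```python
from fit import *
o=robot.get_obs(); p=np.array(o['position']);print(round(o['time'],2),p.round(4),np.round(o['ft_force'],1),np.round(o['moment'],2),o['grip_width'])
c=cs['side']; rgb=c['color'].astype(int)
cv2.imwrite('pics/s13full.png',c['color'][...,::-1])
x=c['color'][170:230,300:370]; cv2.imwrite('pics/s13.png',cv2.resize(x,None,fx=10,fy=10,interpolation=0)[...,::-1])
br=(rgb[...,0]>rgb[...,2]+15)&(rgb[...,0]>rgb[...,1]+12)
for d in(.010,.011,.012):
    L=disc([.03,.03,.02,.0],[.0625-d,.0705-d,.0718-d,.0728-d])+[.5945,-.045,0]
    m=comp(br,c,[.5945,-.045],.056); v,u=np.nonzero(m); h=proj(c,L)
    print(d,'lens pred',h.min(0),h.max(0),'seen',u.min(),v.min(),u.max(),v.max())
```

```text
16.48 [ 0.5945 -0.0448  0.0702] [-4.3  0.7 13.8] [ 0.1   0.58 -0.03] 0.01483592099752219
0.01 lens pred [316.56079881 196.83855983] [345.48739687 216.49572494] seen 317 198 346 217
0.011 lens pred [316.57184682 197.22797885] [345.47747531 216.89397519] seen 317 198 346 217
0.012 lens pred [316.58287882 197.61685203] [345.46756813 217.29163363] seen 317 198 346 217
```

View pics/s13.png

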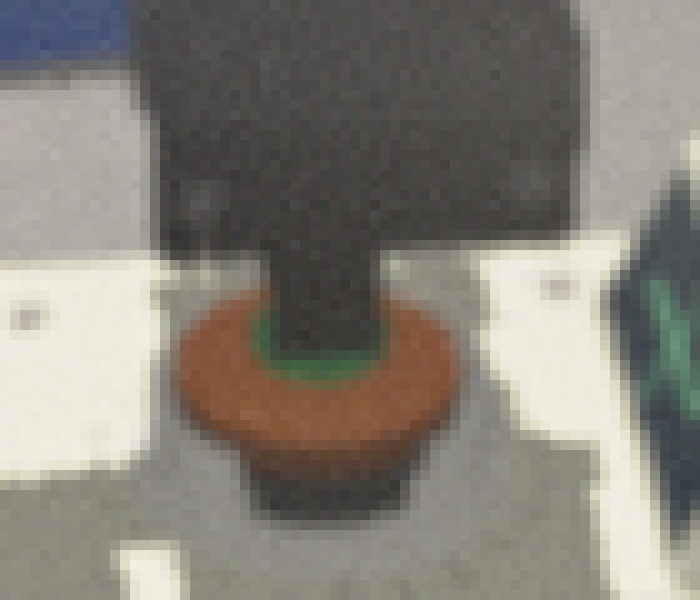

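View pics/s13full.png

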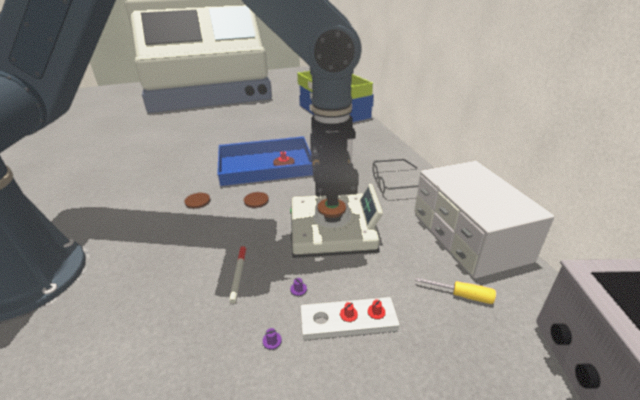

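>>> send_rows(
  deltas=[
    {"tx":0,"ty":0,"tz":0,"rx":0,"ry":0,"rz":0},
    {"tx":0,"ty":0,"tz":0,"rx":0,"ry":0,"rz":0},
    {"tx":0,"ty":0,"tz":0,"rx":0,"ry":0,"rz":0},
    {"tx":0,"ty":0,"tz":0,"rx":0,"ry":0,"rz":0},
    {"tx":0,"ty":0,"tz":0,"rx":0,"ry":0,"rz":0},
  ],
)

```text
time: 16.9
position: [0.5945, -0.0448, 0.0702]
tool_rot: [0.116, 0.993, -0.0, 0.0]
ft_force: [-4.7, -0.1, 13.3]
grip_width: 0.0144
```

>>> send_rows(
  deltas=[
    {"tx":0,"ty":0,"tz":0,"rx":0,"ry":0,"rz":0},
    {"tx":0,"ty":0,"tz":0,"rx":0,"ry":0,"rz":0},
    {"tx":0,"ty":0,"tz":0,"rx":0,"ry":0,"rz":0},
    {"tx":0,"ty":0,"tz":0,"rx":0,"ry":0,"rz":0},
    {"tx":0,"ty":0,"tz":0,"rx":0,"ry":0,"rz":0},
  ],
)

```text
time: 17.32
position: [0.5945, -0.0448, 0.0702]
tool_rot: [0.116, 0.993, -0.0, 0.0]
ft_force: [-3.9, 0.3, 14.0]
grip_width: 0.0148
```

```bash
python3 -c "
from rig import robot
print(robot.get_obs()['ft_force'],robot.get_obs()['position']); print(robot.hand_in())"
```

```text
[-3.89407457  0.3220103  14.02328612] [ 0.59452351 -0.04480505  0.07016407]
the job is handed in; nothing more can be done
None
```

The job is handed in at about 17.3 s on the robot's clock. The bare lens lies dome up in the blocker's ring, and the arm is still holding the green block pressed onto the middle of it.

- **Press:** The tool travelled down about 12 mm after touching the lens, then stopped at z = 0.0702. Further command raised only the force, so the ring is at its stop. The push was about 14 N at hand-in, against the 10 N or so needed.
- **Lens position:** The last side picture shows the lens level. Its outline fits the ring at 10–12 mm down, with 12 mm fitting best vertically. The block looked centred on it to about 1 mm.
- **Other things:** The red blocks, the blocked lens and everything else visible in the last side picture look unmoved.
- **Disagreements:** A steady sideways force of about 4 N in −x built up during the press; nothing moved. The side camera put the lens about 4 mm farther away in y at the start, because the tray wall hid its near edge, so I used the top camera instead. I overshot once by about 1 cm above the ring and corrected it before lowering the lens.

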